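# Slide the shim off the slab and seat it on the fixture

## Robot

A 6-joint arm with a two-finger parallel gripper is mounted at the origin on the work surface. World frame = base frame: x ahead of the robot, y to its left, z up, the work surface at z = 0. Lengths are in m, angles in rad, forces in N, time in s.
With the tool pointing down it reaches from about 0.35 to 0.85 m from the base axis. Payload 8.1 kg.
Tool frame: the origin (TCP) lies midway between the tips of the shut fingers; the grasp point (between the pads) lies 19 mm behind it; z points along the fingers, y is the line along which they close (so a half turn about z gives the same grasp; the last joint's range is limited). The gripper opens to 85 mm and grips with 20 to 120 N. Pads are 22 mm wide; open, the fingers measure 114 mm over their backs; the gripper's body (76 mm by 85 mm) begins 54 mm behind the grasp point. The pads swing forward as they close: fully open they stand 13 mm farther back than shut.
Start: joints at [1.188, 0.13, 1.488, -0, 1.523, -0.085], TCP at [0.176, 0.574, 0.231] pointing down, gripper open.
Joint ranges: [-2.96, 2.96], [-0.89, 2.26], [0.02, 2.5], [-1.34, 4.48], [0, 2.73], [-2.66, 2.66]. Speed limits (rad/s): [2.39, 2.39, 2.79, 3.14, 3.14, 3.14].

## Interface

Orientations are given as a 3x3 rotation matrix whose columns are the frame's x, y, z axes.
In Python, from cell import get_state, viewer, ticket gives the robot as it stands.
- The arm moves only by the tool carry_out, never from a script. Its argument "targets" is a list of rows, each an object with "rotation": the turn, a rotation vector about the tool's x, y, z in degrees, a list of three; "travel": the shift along the tool's x, y, z in cm, a list of three; "fingers": the finger opening in cm, from 0 to 8.54. A call has 1 to 10 rows; each row is the pose to reach, as a shift and turn from the pose commanded when the call began, along the tool's axes at that moment; what a row does not reach only later rows make up. A row lasts 1/10 s, in which the tool goes at most 50 mm and 8.59 degrees, less where a joint would pass 70% of its speed; a pose out of reach is approached as far as the arm can. A call with a gripper value outside its range is refused whole. The fingers move at their own pace and stop on an object; "force" is the grip in N (left out, the last holds). Time passes only in rows, so rows that repeat a pose let the fingers close. It gives the time, the measured TCP pose, the force, the opening and the grip force at its end, in the units of the state.
- get_state(): the state, without advancing time (a new reading comes with each control period).
- viewer.grab_frame(name): name is "side" or "top"; returns a dict with "img" (420x560x3 uint8, red, green, blue), "depth" (420x560 float32, m along the optical axis (not along the pixel's ray), 0 where there is no reading), "camera_matrix" (3x3 intrinsics, pixels), "k1" (the pictures are not rectified: a ray, as slopes to the right and down, at radius r is drawn at 1 + k1 r^2 times it, then the intrinsics apply), "R" (3x3) and "t" (3): a world point X has camera coordinates R X + t. Camera axes: x right, y down, z forward; pixel columns grow to the right and rows downward; lengths in m; the calibration is good to about 2 mm. A picture is of the moment at which its call begins.
- ticket.hand_in(): hands the job in; it is judged then, once.
The state is a dict: "clock": time; "joints": joint angles; "dq": joint speeds; "joint_efforts": joint torques, N m; "position": TCP position; "eef_rot": TCP orientation; "force": force on the tool from outside, world axes, zero at the start; "wrist_torque": the same for the moment, N m; "gripper_width": finger opening in m; "gripper_force": force on a finger pad.
Only numpy, scipy, OpenCV 4.12 (cv2) and the standard library are available. Lean on these libraries where they do the work, as an engineer would, in place of code of your own. Each camera call takes 0.05 s, during which the arm holds its last target. There are 200 camera calls.

## Task

A thin steel shim plate lies flat on the stone slab, too thin to pick up there. With light finger pressure (never pressing it with more than about 20 N) slide it over the slab until its plain end overhangs an edge, pick it up by that overhanging end, and lay it gently on the aluminium fixture so that the fixture's post comes up through the shim's hole and the shim lies flat on the fixture's top, lengthwise in line with it. Let go and leave it at rest; do not drop the shim on the bench and leave the jar, screwdriver, blue bin and copper ring where they are.

Things in the scene. Friction and masses are not known exactly. Their poses are not given: they have to be found in the camera images.
- shim: Bare steel plate 140 (x) by 44 (y) by 2 mm, 60-120 g. Origin: middle of its underside, z up. Round 15 mm hole 54 mm from the middle towards +x; the -x end is plain and starts towards the robot, 5-40 mm inside the slab's near edge, within 0.2 rad of square. Slides easily on the slab (friction 0.2-0.3), less so under finger pads: pressing its top with 5-10 N carries it. Must never bear over 20 N.
- shim_hole (a point): Centre of the shim's hole, at its underside.
- shim_end (a point): Middle of the shim's plain end, at its underside (70 mm from the shim's origin along its -x). Flat on the slab the 2 mm edges cannot be gripped; to grip the 44 mm width from above the fingertips must reach below its underside, so beyond the slab's edge.
- slab: Dark grey ground stone slab, 180 mm (its x) by 200 mm (its y) and 50 mm high, fixed. Origin: centre of its underside, on the bench; its top is 50 mm above. Its -x face looks towards the robot (yaw within 0.2 rad). May stand left or right of the fixture.
- fixture: Fixed aluminium block 110 (x) by 70 (y) mm, top at 40 mm, on a foot plate 130 by 100 mm, 8 mm thick (x -57 to 73 mm). Origin: centre of the block's underside, on the bench. Its -x end looks to the robot (yaw within 0.25 rad). Its post stands 35 mm from the centre towards +x. A shim seated with its plain end to the fixture's -x overhangs the block by 34 mm: room for the fingers.
- post (a point): Foot of the post, on its axis, at the height of the fixture's top. The post is 10 mm in diameter and 20 mm tall; its upper 6 mm taper to 4 mm diameter.
- flux_jar: White jar with black lid, 48 mm diameter, 55 mm tall, a bystander. Origin: centre of its underside.
- driver: Screwdriver lying on the bench, 190 mm long, a bystander. Origin: on the bench under its middle.
- parts_bin: Blue open bin, 100 by 130 mm, 45 mm tall, a bystander. Origin: centre of its underside.
- toroid: Copper ring, 56 mm outer diameter, 22 mm tall, a bystander. Origin: centre of its underside.

How it is judged:
On the way, in this order (a step that is already met when the one before it is completed fails the run):
1. The shim lies on the slab with its plain end overhanging an edge by at least 15 mm ((x of shim_end in the frame of slab below -0.105 m or x of shim_end in the frame of slab above 0.105 m or y of shim_end in the frame of slab below -0.115 m or y of shim_end in the frame of slab above 0.115 m) and z of shim in the frame of slab below 0.053 m and angle between shim's own z axis and vertical below 0.06 rad and contact force between shim and slab above 0.2 N), for 0.2 s.
2. The shim is held clear above slab and fixture (height (world z) of shim above 0.07 m and contact force between shim and the fingers above 2 N and contact force between shim and slab below 0.05 N and contact force between shim and fixture below 0.05 N), for 0.2 s.
At the end, for the whole second after the job is handed in: The post stands in the shim's hole (centres within 4 mm), the shim lies flat on the fixture's top (within 2.5 mm and 0.05 rad), lengthwise in line with the fixture within 0.2 rad, released and at rest (horizontal distance between shim_hole and post below 0.004 m and z of shim_hole in the frame of fixture between 0.0375 and 0.0425 m and angle between shim's own z axis and vertical below 0.05 rad and angle between the x axis of shim and the x axis of fixture, either way round below 0.2 rad and contact force between shim and the fingers below 0.05 N and linear speed of shim below 0.01 m/s); the robot touches nothing.
It fails at once if The shim is pressed on the slab with more than 20 N (contact force between shim and slab above 20 N).
It fails at once if The shim is pressed on the fixture with more than 20 N (contact force between shim and fixture above 20 N).
It fails at once if The shim falls to the bench (height (world z) of shim below 0.02 m).
It fails at once if The jar, screwdriver, blue bin or copper ring is moved by more than 15 mm (distance of any of flux_jar, driver, parts_bin, toroid from where it was at the start of the episode above 0.015 m).
It also fails if it takes over 72 s, if anything falls off the work surface, if the arm or the gripper's body presses on something with over 40 N, if the wrist force passes 120 N, or if a joint passes its speed limit or range.

## Working session

There is one attempt and no reset: what is moved stays moved. The work goes in short steps, Python scripts to look and compute and a tool call to move; the robot and the scene stay as the last step left them, time stands still between calls to the robot, and variables do not carry over. Pictures are saved under pics/ and viewed, at most 11 in all, crops included, and the job is handed in when it is done.

Besides the shell and the picture viewer there is one more tool, called after "Emit:" in YAML: its name, and indented under it one key for each argument. carry_out: Moves the arm, as the interface text tells. Its arguments: {"type":"object","properties":{"targets":{"type":"array"},"force":{"type":"number"}},"required":["targets"]}

```bash
mkdir -p pics; ls
python3 - <<'E'
from cell import get_state, viewer
import cv2, numpy as np
s=get_state(); print({k:np.round(v,4).tolist() for k,v in s.items()})
for n in("top","side"):
    f=viewer.grab_frame(n); cv2.imwrite(f"pics/{n}0.png",f["img"][:,:,::-1]); np.savez(f"{n}0.npz",**f)
    print(n,f["camera_matrix"].round(1).tolist(),f["k1"],f["R"].round(3).tolist(),f["t"].round(3).tolist())
E
```

```text
pics
{'clock': 0.0, 'joints': [1.1876, 0.1312, 1.4893, -0.0, 1.523, -0.0854], 'dq': [0.0003, -0.0001, 0.0009, -0.0003, 0.0009, -0.0003], 'joint_efforts': [0.0004, -56.9375, -50.0583, -0.0002, 0.0138, 0.0], 'position': [0.1758, 0.5731, 0.2302], 'eef_rot': [[-0.956, 0.2934, -0.0007], [0.2934, 0.956, -0.0018], [0.0001, -0.0019, -1.0]], 'force': [0.3131, -0.1494, -0.1106], 'wrist_torque': [0.0201, -0.0122, -0.0106], 'gripper_force': 0.0, 'gripper_width': 0.0852}
top [[392.7, 0.0, 281.3], [0.0, 392.7, 210.8], [0.0, 0.0, 1.0]] -0.027760944415467625 [[0.015, -1.0, 0.019], [-0.985, -0.018, -0.169], [0.169, -0.016, -0.985]] [-0.011, 0.625, 0.893]
side [[512.4, 0.0, 281.3], [0.0, 512.4, 214.2], [0.0, 0.0, 1.0]] 0.0007166441379348119 [[-0.946, -0.324, 0.011], [-0.241, 0.679, -0.693], [0.217, -0.658, -0.721]] [0.575, 0.164, 1.151]
```

View pics/top0.png

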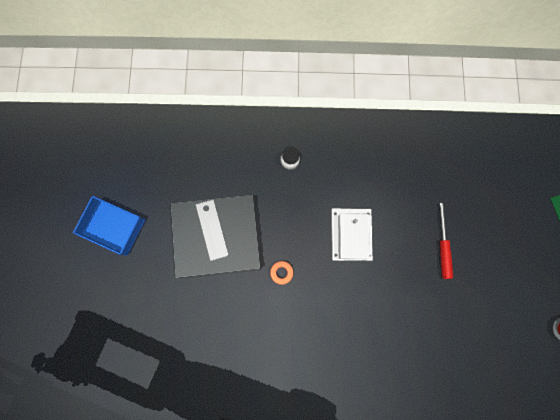

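View pics/side0.png

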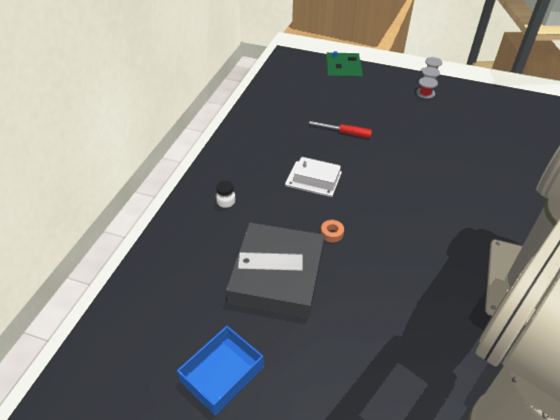

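The top view shows the blue bin (110,225), slab (215,236) with the shim on it (hole at 206,208, plain end near 219,259), toroid (282,272), jar (290,158), fixture (352,234) with its post at (354,221), and screwdriver (446,245). The side view shows the same objects from the far side.

```bash
cat > h.py <<'E'
import cv2, numpy as np
from cell import get_state, viewer
def cast(f,px,z):
    """pixels -> world points on plane of height z"""
    d=np.array([f["k1"],0,0,0,0.])
    n=cv2.undistortPoints(np.float64(px).reshape(-1,1,2),f["camera_matrix"],d)[:,0]
    r=np.c_[n,np.ones(len(n))]@f["R"]; c=-f["R"].T@f["t"]
    return c+r*((z-c[2])/r[:,2])[:,None]
def proj(f,X):
    return cv2.projectPoints(np.float64(X).reshape(-1,1,3),cv2.Rodrigues(f["R"])[0],f["t"],f["camera_matrix"],np.array([f["k1"],0,0,0,0.]))[0][:,0]
def blobs(f,lo,hi,amin=60,roi=None):
    """contours of pixels with grey in lo..hi within roi (x0,y0,x1,y1)"""
    g=cv2.cvtColor(f["img"],cv2.COLOR_RGB2GRAY); m=cv2.inRange(g,lo,hi)
    if roi:
        k=np.zeros_like(m); k[roi[1]:roi[3],roi[0]:roi[2]]=255; m&=k
    cs,_=cv2.findContours(m,cv2.RETR_EXTERNAL,cv2.CHAIN_APPROX_NONE)
    return [c for c in cs if cv2.contourArea(c)>amin]
def rect(f,c,z):
    """rectangle of a contour cast on height z: centre, size (long,short), direction of long axis (deg)"""
    P=cast(f,c[:,0],z)[:,:2]; (x,y),(w,h),a=cv2.minAreaRect(np.float32(P*1000))
    if w<h: w,h,a=h,w,a+90
    return np.round([x,y,w,h,(a+90)%180-90],1)
E
python3 - <<'E'
from h import *
for n,rs,rf in(("top",(165,190,268,285),(320,200,385,270)),("side",(220,220,330,320),(280,150,348,200))):
    f=dict(np.load(n+"0.npz")); g=cv2.cvtColor(f["img"],cv2.COLOR_RGB2GRAY)
    for c in blobs(f,130,255,60,rs): print(n,"shim",rect(f,c,.052),cv2.contourArea(c))
    for c in blobs(f,45,255,500,rs): print(n,"slab",rect(f,c,.05),cv2.contourArea(c))
    for c in blobs(f,130,255,60,rf): print(n,"fix",rect(f,c,.008),cv2.contourArea(c))
    crop=lambda r:cv2.resize(f["img"][r[1]:r[3],r[0]:r[2],::-1],(400,400*(r[3]-r[1])//(r[2]-r[0])),interpolation=cv2.INTER_CUBIC)
    a,b=crop(rs),crop(rf); H=max(len(a),len(b)); out=np.zeros((H,800,3),np.uint8); out[:len(a),:400]=a; out[:len(b),400:]=b
    cv2.imwrite(f"pics/{n}_crop.png",out)
E
```

```text
top shim [577.2 165.3 143.7  46.3  17. ] 1075.5
top slab [561.6 156.6 248.7 225.6 -88.9] 9588.0
top fix [ 577.9 -179.2  131.3  102.4    0.9] 2015.0
side shim [577.5 167.7 140.8  47.4  17.3] 1000.5
side shim [489.7  31.8  50.8  18.7 -74.8] 71.5
side slab [564.1 174.8 273.  258.9 -70.5] 10791.0
side fix [ 576.7 -185.2  132.5  131.     0. ] 1464.5
```

View pics/top_crop.png

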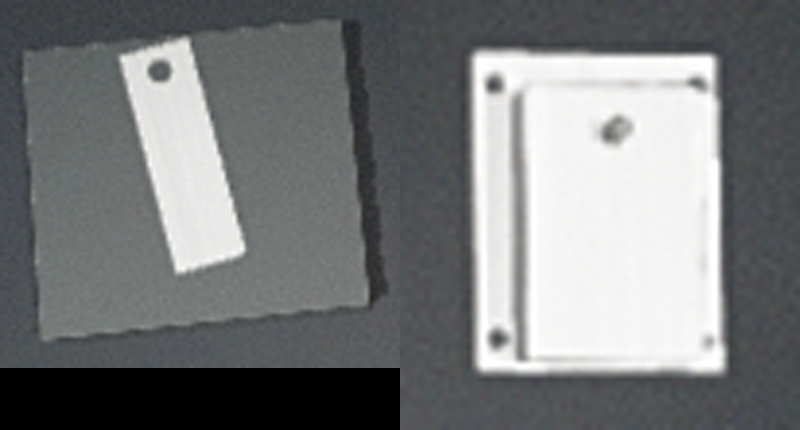

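View pics/side_crop.png

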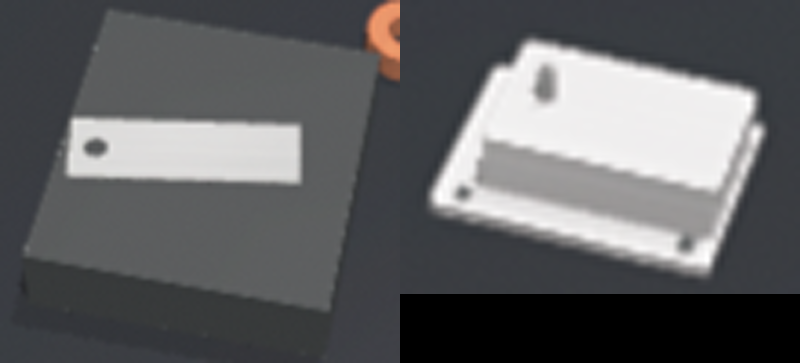

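```bash
cat >> h.py <<'E'
from scipy.spatial.transform import Rotation as Ro
def down(yaw):
    """tool pointing down, tool y across a part lying at yaw (deg), tool x backwards along it"""
    return Ro.from_euler("z",yaw,degrees=True).as_matrix()@np.diag([-1,1,-1.])
def move(p,R,p0=None,R0=None):
    s=get_state(); p0=s["position"] if p0 is None else p0; R0=np.array(s["eef_rot"]) if R0 is None else R0
    print("rotation",np.round(Ro.from_matrix(R0.T@R).as_rotvec(degrees=True),2).tolist(),"travel",np.round(R0.T@(np.array(p)-p0)*100,3).tolist())
E
python3 - <<'E'
from h import *
f=dict(np.load("top0.npz")); print("cam",-f["R"].T@f["t"])
P=cast(f,[(170.9,202.9),(253,195.2),(260,268),(175.3,277.6)],.05)[:,:2]; print("slab corners",P.round(4).tolist(),P.mean(0))
for e in(P[0]-P[3],P[1]-P[2],P[0]-P[1],P[3]-P[2]): print(np.linalg.norm(e).round(4),np.degrees(np.arctan2(e[1],e[0])).round(1))
u=np.array([np.cos(.298),np.sin(.298)])
g=cv2.cvtColor(f["img"],cv2.COLOR_RGB2GRAY)
for n,roi,z in(("top",(203,203,211,213),.051),("side",(241,256,251,266),.051)):
    f=dict(np.load(n+"0.npz")); cs=blobs(f,0,150,5,roi)
    for c in cs: m=cv2.moments(c); print(n,"hole",cast(f,[(m["m10"]/m["m00"],m["m01"]/m["m00"])],z).round(4),cv2.contourArea(c))
    for z in(.04,.06): print(n,"post guess px",z,proj(f,[(.605,-.1787,z)]).round(1))
f=dict(np.load("side0.npz")); a=np.array([280,150])+(np.array([(545,100),(547,68)])-[400,0])*68/400
print("side post base",cast(f,a[:1],.04),"tip",cast(f,a[1:],.06))
f=dict(np.load("top0.npz")); a=np.array([320,200])+(np.array([(606,134),(628,121)])-[400,0])*65/400
print("top post base",cast(f,a[:1],.04),"tip",cast(f,a[1:],.06))
f=dict(np.load("top0.npz"));h=cv2.cvtColor(f["img"],cv2.COLOR_RGB2HSV)
m=cv2.inRange(h,(3,120,80),(20,255,255));m[:,:265]=0;m[:,300:]=0;c=max(cv2.findContours(m,0,1)[0],key=cv2.contourArea);print("toroid",rect(f,c,.02))
move((.577,.1665,.12),down(17))
E
```

```text
cam [0.46488195 0.01419649 0.98593031]
slab corners [[0.6403, 0.2667], [0.6631, 0.0687], [0.488, 0.0474], [0.4623, 0.2454]] [0.56345495 0.15701486]
0.1792 6.8
0.1763 6.9
0.1993 96.6
0.1997 97.4
top hole [[0.6293 0.182  0.051 ]] 17.0
top post guess px 0.04 [[353.9 221.2]]
top post guess px 0.06 [[355.5 220. ]]
side hole [[0.6289 0.1832 0.051 ]] 15.5
side post guess px 0.04 [[304.2 165.3]]
side post guess px 0.06 [[304.5 159.5]]
side post base [[ 0.60182686 -0.17234047  0.04      ]] tip [[ 0.60143432 -0.17111453  0.06      ]]
top post base [[ 0.60365413 -0.17774236  0.04      ]] tip [[ 0.60598394 -0.18237308  0.06      ]]
toroid [480.1  -2.9  53.6  53.  -89.1]
rotation [-0.09, -0.04, -34.06] travel [-50.284, -27.084, 11.074]
```

Emit:
carry_out:
  targets:
    - {"rotation": [-0.1,0,-34.06],"travel": [-25,-13.3,2],"fingers": 0}
    - {"rotation": [-0.1,0,-34.06],"travel": [-50.95,-26.63,9],"fingers": 0}
    - {"rotation": [-0.1,0,-34.06],"travel": [-50.95,-26.63,9],"fingers": 0}
    - {"rotation": [-0.1,0,-34.06],"travel": [-50.95,-26.63,9],"fingers": 0}
    - {"rotation": [-0.1,0,-34.06],"travel": [-50.95,-26.63,9],"fingers": 0}
    - {"rotation": [-0.1,0,-34.06],"travel": [-50.95,-26.63,9],"fingers": 0}
    - {"rotation": [-0.1,0,-34.06],"travel": [-50.95,-26.63,9],"fingers": 0}
    - {"rotation": [-0.1,0,-34.06],"travel": [-50.95,-26.63,9],"fingers": 0}
    - {"rotation": [-0.1,0,-34.06],"travel": [-50.95,-26.63,9],"fingers": 0}
    - {"rotation": [-0.1,0,-34.06],"travel": [-50.95,-26.63,9],"fingers": 0}

```text
clock: 1.1
position: [0.5192, 0.2338, 0.1561]
eef_rot: [[-0.956, -0.292, -0.0], [-0.292, 0.956, 0.002], [-0.0, 0.002, -1.0]]
force: [0.6, 0.4, -0.3]
gripper_width: -0.0002
gripper_force: 0.0
```

Emit:
carry_out:
  targets:
    - {"rotation": [0.1,0,0],"travel": [-4.36,-8.13,4],"fingers": 0}
    - {"rotation": [0.1,0,0],"travel": [-4.36,-8.13,8.1],"fingers": 0}
    - {"rotation": [0.1,0,0],"travel": [-4.36,-8.13,8.1],"fingers": 0}
    - {"rotation": [0.1,0,0],"travel": [-4.36,-8.13,8.1],"fingers": 0}
    - {"rotation": [0.1,0,0],"travel": [-4.36,-8.13,8.1],"fingers": 0}

```text
clock: 1.6
position: [0.583, 0.1706, 0.075]
eef_rot: [[-0.957, -0.292, -0.002], [-0.292, 0.957, -0.0], [0.002, 0.0, -1.0]]
force: [-0.1, 0.5, 0.4]
gripper_width: -0.0001
gripper_force: 0.0
```

```bash
python3 -c "
from h import *
print(get_state()['position'],get_state()['force'])
move((.5847,.1688,.055),down(17))"
```

```text
[0.58297158 0.17055085 0.0750029 ] [-0.06296475  0.53168872  0.43949218]
rotation [0.02, -0.09, -0.05] travel [-0.117, -0.219, 2.0]
```

Emit:
carry_out:
  targets:
    - {"rotation": [0,-0.1,0],"travel": [-0.1,-0.2,1],"fingers": 0}
    - {"rotation": [0,-0.1,0],"travel": [-0.1,-0.2,1.8],"fingers": 0}
    - {"rotation": [0,-0.1,0],"travel": [-0.1,-0.2,2.1],"fingers": 0}
    - {"rotation": [0,-0.1,0],"travel": [-0.1,-0.2,2.2],"fingers": 0}
    - {"rotation": [0,-0.1,0],"travel": [-0.1,-0.2,2.2],"fingers": 0}
    - {"rotation": [0,-0.1,0],"travel": [-0.1,-0.2,2.2],"fingers": 0}

```text
clock: 2.2
position: [0.5855, 0.1692, 0.054]
eef_rot: [[-0.956, -0.293, 0.003], [-0.293, 0.956, 0.001], [-0.003, -0.0, -1.0]]
force: [0.3, -0.4, 0.3]
gripper_width: 0.0001
gripper_force: 0.0
```

Emit:
carry_out:
  targets:
    - {"rotation": [0,0,0],"travel": [0,0,0.05],"fingers": 0}
    - {"rotation": [0,0,0],"travel": [0,0,0.05],"fingers": 0}

```text
clock: 2.4
position: [0.5855, 0.1691, 0.0533]
eef_rot: [[-0.956, -0.292, 0.003], [-0.292, 0.956, 0.001], [-0.003, -0.0, -1.0]]
force: [-0.2, 0.7, -0.2]
gripper_width: -0.0001
gripper_force: 0.0
```

Emit:
carry_out:
  targets:
    - {"rotation": [0,0,0],"travel": [0,0,0.05],"fingers": 0}
    - {"rotation": [0,0,0],"travel": [0,0,0.05],"fingers": 0}

```text
clock: 2.6
position: [0.5853, 0.169, 0.0526]
eef_rot: [[-0.956, -0.292, 0.002], [-0.292, 0.956, 0.001], [-0.002, -0.0, -1.0]]
force: [0.6, -0.3, -0.1]
gripper_width: -0.0001
gripper_force: 0.0
```

Emit:
carry_out:
  targets:
    - {"rotation": [0,0,0],"travel": [0,0,0.04],"fingers": 0}
    - {"rotation": [0,0,0],"travel": [0,0,0.04],"fingers": 0}

```text
clock: 2.8
position: [0.5853, 0.169, 0.0522]
eef_rot: [[-0.956, -0.292, 0.002], [-0.292, 0.956, 0.001], [-0.002, -0.0, -1.0]]
force: [-0.6, -0.2, 0.4]
gripper_width: -0.0002
gripper_force: 0.0
```

Emit:
carry_out:
  targets:
    - {"rotation": [0,0,0],"travel": [0,0,0.03],"fingers": 0}
    - {"rotation": [0,0,0],"travel": [0,0,0.03],"fingers": 0}

```text
clock: 3.0
position: [0.5854, 0.1691, 0.0521]
eef_rot: [[-0.956, -0.292, 0.002], [-0.292, 0.956, 0.001], [-0.002, -0.0, -1.0]]
force: [0.5, -0.9, 2.3]
gripper_width: -0.0004
gripper_force: 0.9
```

Emit:
carry_out:
  targets:
    - {"rotation": [0,0,0],"travel": [0,0,0.03],"fingers": 0}
    - {"rotation": [0,0,0],"travel": [0,0,0.03],"fingers": 0}

```text
clock: 3.2
position: [0.5856, 0.1691, 0.0521]
eef_rot: [[-0.956, -0.292, 0.003], [-0.292, 0.956, 0.001], [-0.003, -0.0, -1.0]]
force: [-1.6, 0.3, 4.2]
gripper_width: -0.0003
gripper_force: 2.3
```

Emit:
carry_out:
  targets:
    - {"rotation": [0,0,0],"travel": [0,0,0.03],"fingers": 0}
    - {"rotation": [0,0,0],"travel": [0,0,0.05],"fingers": 0}
    - {"rotation": [0,0,0],"travel": [0.3,0,0.05],"fingers": 0}
    - {"rotation": [0,0,0],"travel": [0.6,0,0.05],"fingers": 0}
    - {"rotation": [0,0,0],"travel": [0.9,0,0.05],"fingers": 0}
    - {"rotation": [0,0,0],"travel": [1.2,0,0.05],"fingers": 0}
    - {"rotation": [0,0,0],"travel": [1.5,0,0.05],"fingers": 0}

```text
clock: 3.9
position: [0.572, 0.1649, 0.0521]
eef_rot: [[-0.956, -0.292, 0.005], [-0.292, 0.956, 0.001], [-0.005, -0.0, -1.0]]
force: [1.0, 0.1, 5.3]
gripper_width: 0.0
gripper_force: 2.7
```

```bash
cat >> h.py <<'E'
def look(n,roi,z,lo=130,amin=60):
    f=viewer.grab_frame(n)
    for c in blobs(f,lo,255,amin,roi): print(n,rect(f,c,z),cv2.contourArea(c),cv2.boundingRect(c))
    return f
E
python3 - <<'E'
from h import *
f=look("side",(220,220,345,320),.052); cv2.imwrite("pics/s1.png",f["img"][150:400,180:430,::-1])
g=look("top",(165,190,268,330),.052); cv2.imwrite("pics/s1.png",np.hstack([cv2.resize(a,(400,400)) for a in(f["img"][170:370,200:400,::-1],g["img"][150:350,130:330,::-1])]))
E
```

```text
side [531.4 155.   72.3  44.2  15.9] 457.0 (275, 254, 34, 17)
side [613.  179.   42.2  39.8 -70.6] 224.0 (244, 253, 19, 16)
top [510.4 155.9 331.   16.8   8.3] 798.0 (205, 190, 21, 140)
top [509.5 213.6 332.1 116.9   3.6] 2814.5 (165, 190, 52, 140)
```

View pics/s1.png

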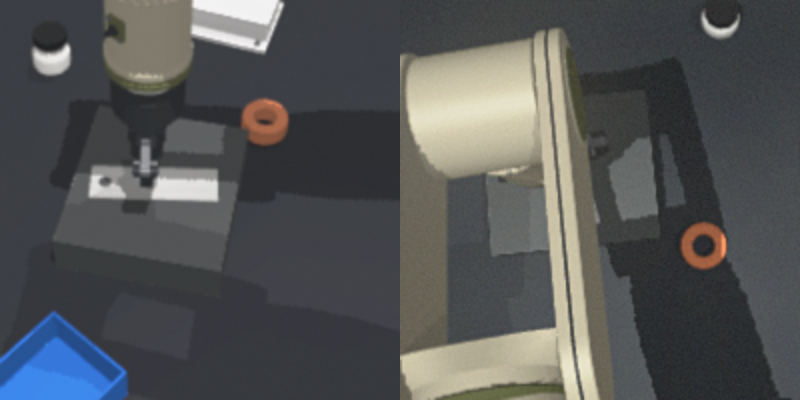

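The side view shows the shim moving with the fingers: its near end is now about 13 mm closer to the slab edge. The top view is mostly blocked by the arm.

Emit:
carry_out:
  targets:
    - {"rotation": [0,0,0],"travel": [0.3,0,0.01],"fingers": 0}
    - {"rotation": [0,0,0],"travel": [0.6,0,0.01],"fingers": 0}
    - {"rotation": [0,0,0],"travel": [0.9,0,0.01],"fingers": 0}
    - {"rotation": [0,0,0],"travel": [1.2,0,0.01],"fingers": 0}
    - {"rotation": [0,0,0],"travel": [1.5,0,0.01],"fingers": 0}
    - {"rotation": [0,0,0],"travel": [1.8,0,0.01],"fingers": 0}
    - {"rotation": [0,0,0],"travel": [2.1,0,0.01],"fingers": 0}
    - {"rotation": [0,0,0],"travel": [2.4,0,0.01],"fingers": 0}
    - {"rotation": [0,0,0],"travel": [2.7,0,0.01],"fingers": 0}
    - {"rotation": [0,0,0],"travel": [3.0,0,0.01],"fingers": 0}

```text
clock: 5.0
position: [0.5435, 0.1561, 0.0521]
eef_rot: [[-0.956, -0.292, 0.005], [-0.292, 0.956, 0.001], [-0.005, -0.0, -1.0]]
force: [1.5, -0.0, 6.4]
gripper_width: -0.0
gripper_force: 3.1
```

Run:
```python
from h import *
f=look("side",(220,220,345,320),.052)
```

```text
side [503.6 146.3  75.2  42.   19.4] 457.0 (288, 255, 35, 16)
side [583.3 171.5  42.1  39.8 -70.5] 228.0 (258, 254, 19, 16)
```

Emit:
carry_out:
  targets:
    - {"rotation": [0,0,0],"travel": [0.3,0,0],"fingers": 0}
    - {"rotation": [0,0,0],"travel": [0.6,0,0],"fingers": 0}
    - {"rotation": [0,0,0],"travel": [0.9,0,0],"fingers": 0}
    - {"rotation": [0,0,0],"travel": [1.2,0,0],"fingers": 0}
    - {"rotation": [0,0,0],"travel": [1.5,0,0],"fingers": 0}
    - {"rotation": [0,0,0],"travel": [1.8,0,0],"fingers": 0}
    - {"rotation": [0,0,0],"travel": [2.1,0,0],"fingers": 0}
    - {"rotation": [0,0,0],"travel": [2.5,0,0],"fingers": 0}
    - {"rotation": [0,0,0],"travel": [2.9,0,0],"fingers": 0}
    - {"rotation": [0,0,0],"travel": [3.2,0,0],"fingers": 0}

```text
clock: 6.05
position: [0.5129, 0.1468, 0.0521]
eef_rot: [[-0.956, -0.292, 0.005], [-0.292, 0.956, 0.001], [-0.006, -0.0, -1.0]]
force: [1.8, 1.0, 7.6]
gripper_width: 0.0001
gripper_force: 3.2
```

Emit:
carry_out:
  targets:
    - {"rotation": [0,0,0],"travel": [0,0,0],"fingers": 0}
    - {"rotation": [0,0,0],"travel": [0,0,-1],"fingers": 0}
    - {"rotation": [0,0,0],"travel": [0,0,-5],"fingers": 8.5}
    - {"rotation": [0,0,0],"travel": [0,0,-8],"fingers": 8.5}
    - {"rotation": [0,0,0],"travel": [0,0,-8],"fingers": 8.5}
    - {"rotation": [0,0,0],"travel": [0,0,-8],"fingers": 8.5}

```text
clock: 6.65
position: [0.512, 0.1466, 0.1318]
eef_rot: [[-0.956, -0.292, 0.004], [-0.292, 0.956, 0.001], [-0.004, -0.0, -1.0]]
force: [0.1, -0.4, -0.8]
gripper_width: 0.0583
gripper_force: 0.0
```

Run:
```python
from h import *
f=look("side",(220,220,360,320),.052); cv2.imwrite("pics/s2.png",cv2.resize(f["img"][200:340,200:400,::-1],(800,560)))
```

```text
side [481.  138.   92.7  46.3  16.7] 617.0 (295, 254, 43, 18)
side [556.8 160.6  45.   30.7 -70.4] 171.0 (273, 253, 15, 17)
side [478.8  41.   43.3  24.8 -13.3] 74.0 (321, 226, 17, 11)
```

View pics/s2.png

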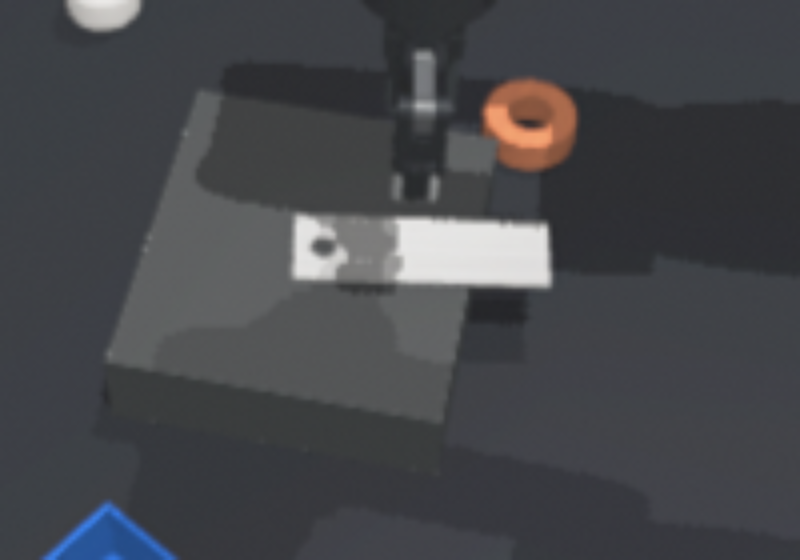

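The shim overhangs the near edge (its end is at about crop (550,255)) and lies flat. Next I'll grip its end.

```bash
python3 -c "
from h import *
print(get_state()['position'])
move((.449,.1275,.10),down(17)); move((.449,.1275,.030),down(17))"
```

```text
[0.51105498 0.146413   0.13040309]
rotation [-0.0, 0.09, -0.0] travel [6.492, 0.005, 3.03]
rotation [-0.0, 0.09, -0.0] travel [6.503, 0.005, 10.03]
```

Emit:
carry_out:
  targets:
    - {"rotation": [0,0,0],"travel": [3,0,1],"fingers": 6}
    - {"rotation": [0,0,0],"travel": [6.5,0,3],"fingers": 6}
    - {"rotation": [0,0,0],"travel": [6.5,0,3],"fingers": 6}
    - {"rotation": [0,0,0],"travel": [6.5,0,3],"fingers": 6}
    - {"rotation": [0,0,0],"travel": [6.5,0,3],"fingers": 6}
    - {"rotation": [0,0,0],"travel": [6.5,0,3],"fingers": 6}

```text
clock: 7.3
position: [0.4507, 0.1278, 0.1016]
eef_rot: [[-0.956, -0.292, 0.004], [-0.292, 0.956, 0.001], [-0.004, -0.0, -1.0]]
force: [0.1, 0.1, 0.0]
gripper_width: 0.0598
gripper_force: 0.0
```

Run:
```python
from h import *
print(get_state()['position'],get_state()['gripper_width'])
move((.449,.1275,.030),down(17))
f=look("side",(220,220,360,320),.052,lo=105)
for z in (.10,): print(proj(f,[(.449,.1275,.051)]))
```

```text
[0.45074841 0.12775096 0.10155766] 0.05975456804025673
rotation [-0.02, 0.23, -0.0] travel [0.203, 0.029, 7.155]
side [504.8 146.  143.3  49.3  16.9] 989.0 (272, 253, 66, 19)
[[331.15235134 262.84186468]]
```

Emit:
carry_out:
  targets:
    - {"rotation": [0,0.2,0],"travel": [0.2,0.1,2.5],"fingers": 6}
    - {"rotation": [0,0.2,0],"travel": [0.2,0.1,4],"fingers": 6}
    - {"rotation": [0,0.2,0],"travel": [0.2,0.1,5.5],"fingers": 6}
    - {"rotation": [0,0.2,0],"travel": [0.2,0.1,7],"fingers": 6}
    - {"rotation": [0,0.2,0],"travel": [0.2,0.1,7.15],"fingers": 6}
    - {"rotation": [0,0.2,0],"travel": [0.2,0.1,7.15],"fingers": 6}
    - {"rotation": [0,0.2,0],"travel": [0.2,0.1,7.15],"fingers": 6}

```text
clock: 8.05
position: [0.4484, 0.1281, 0.0303]
eef_rot: [[-0.956, -0.292, 0.0], [-0.292, 0.956, -0.0], [-0.0, -0.0, -1.0]]
force: [0.5, -0.0, 0.4]
gripper_width: 0.0599
gripper_force: 0.0
```

Emit:
carry_out:
  force: 40
  targets:
    - {"rotation": [0,0,0],"travel": [0,0,0],"fingers": 5}
    - {"rotation": [0,0,0],"travel": [0,0,0],"fingers": 4.6}
    - {"rotation": [0,0,0],"travel": [0,0,0],"fingers": 4.2}
    - {"rotation": [0,0,0],"travel": [0,0,0],"fingers": 4}
    - {"rotation": [0,0,0],"travel": [0,0,0],"fingers": 4}
    - {"rotation": [0,0,0],"travel": [0,0,0],"fingers": 4}

```text
clock: 8.65
position: [0.4479, 0.128, 0.0296]
eef_rot: [[-0.956, -0.292, -0.0], [-0.292, 0.956, -0.0], [0.0, -0.0, -1.0]]
force: [-0.1, -0.1, 2.9]
gripper_width: 0.0421
gripper_force: 40.1
```

Emit:
carry_out:
  force: 60
  targets:
    - {"rotation": [0,0,0],"travel": [0,0,0],"fingers": 3.8}
    - {"rotation": [0,0,0],"travel": [0,0,0],"fingers": 3.8}
    - {"rotation": [0,0,0],"travel": [0,0,-0.3],"fingers": 3.8}
    - {"rotation": [0,0,0],"travel": [0,0,-1],"fingers": 3.8}
    - {"rotation": [0,0,0],"travel": [0,0,-2],"fingers": 3.8}
    - {"rotation": [0,0,0],"travel": [0,0,-3],"fingers": 3.8}
    - {"rotation": [0,0,0],"travel": [0,0,-4],"fingers": 3.8}
    - {"rotation": [0,0,0],"travel": [0,0,-5],"fingers": 3.8}
    - {"rotation": [0,0,0],"travel": [0,0,-5],"fingers": 3.8}
    - {"rotation": [0,0,0],"travel": [0,0,-5],"fingers": 3.8}

```text
clock: 9.65
position: [0.4477, 0.128, 0.0796]
eef_rot: [[-0.956, -0.292, -0.0], [-0.292, 0.956, -0.0], [0.0, -0.0, -1.0]]
force: [-0.0, 0.0, -0.2]
gripper_width: 0.0413
gripper_force: 60.6
```

Run:
```python
from h import *
s=get_state();print(s['position'],s['gripper_width'],s['force'])
f=look("side",(220,150,360,320),.052+s['position'][2]-.0297,lo=105)
cv2.imwrite("pics/s3.png",cv2.resize(f["img"][180:320,200:400,::-1],(800,560)))
```

```text
[0.44769542 0.12799912 0.0795958 ] 0.04129810974703205 [-0.02457594  0.03048074 -0.16693939]
side [514.3 150.8 121.3  47.8  17.3] 882.0 (272, 239, 58, 19)
side [718.3  67.1  48.9  34.8 -66.3] 154.5 (220, 192, 16, 16)
side [522.2 -98.9 182.5 181.6   0.6] 2684.5 (285, 150, 75, 54)
```

View pics/s3.png

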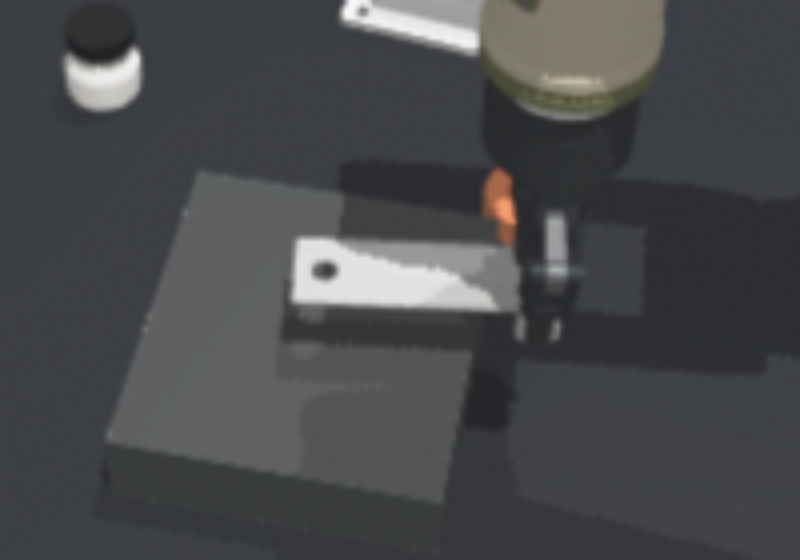

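The shim is held and looks level, with its hole near crop (324,270). Next I'll check the tilt from the depth image and carry it over.

Emit:
carry_out:
  targets:
    - {"rotation": [0,0,0],"travel": [0,0,-1],"fingers": 3.8}
    - {"rotation": [0,0,0],"travel": [0,0,-2],"fingers": 3.8}
    - {"rotation": [0,0,2],"travel": [0.6,-3.8,-4],"fingers": 3.8}
    - {"rotation": [0,0,4],"travel": [1.2,-7.7,-4],"fingers": 3.8}
    - {"rotation": [0,0,6],"travel": [1.8,-11.5,-4],"fingers": 3.8}
    - {"rotation": [0,0,8],"travel": [2.4,-15.3,-4],"fingers": 3.8}
    - {"rotation": [0,0,10],"travel": [3.0,-19.1,-4],"fingers": 3.8}
    - {"rotation": [0,0,12],"travel": [3.6,-23,-4],"fingers": 3.8}
    - {"rotation": [0,0,14],"travel": [4.2,-26.8,-4],"fingers": 3.8}
    - {"rotation": [0,0,16.1],"travel": [4.84,-30.7,-4],"fingers": 3.8}

```text
clock: 10.7
position: [0.4912, -0.1815, 0.1203]
eef_rot: [[-1.0, -0.014, -0.0], [-0.014, 1.0, -0.001], [0.0, -0.001, -1.0]]
force: [0.3, -0.2, -1.4]
gripper_width: 0.0415
gripper_force: 60.7
```

Emit:
carry_out:
  targets:
    - {"rotation": [0,0,0],"travel": [0,0,0],"fingers": 3.8}
    - {"rotation": [0,0,0],"travel": [0,0,0],"fingers": 3.8}
    - {"rotation": [0,0,0],"travel": [0,0,0],"fingers": 3.8}

```text
clock: 11.0
position: [0.4908, -0.1791, 0.1195]
eef_rot: [[-1.0, -0.016, -0.001], [-0.016, 1.0, 0.0], [0.001, 0.0, -1.0]]
force: [0.3, 0.3, -0.7]
gripper_width: 0.0411
gripper_force: 60.8
```

Run:
```python
from h import *
s=get_state();print(s['position'],s['gripper_width'])
z=s['position'][2]-.0297+.052
F=[]
for n in("side","top"):
    f=viewer.grab_frame(n); np.savez(n+"4.npz",**f)
    p=proj(f,[(.6045,-.1785,z),(.55,-.18,z)]).round(1); print(n,p.tolist())
    c=p.mean(0).astype(int); F.append(cv2.resize(f["img"][c[1]-50:c[1]+50,c[0]-50:c[0]+50,::-1],(400,400),interpolation=cv2.INTER_CUBIC)); print("crop origin",c-50)
cv2.imwrite("pics/s4.png",np.hstack(F))
```

```text
[ 0.49080901 -0.17908072  0.11946749] 0.041088119280225904
side [[306.1, 134.7], [327.1, 138.9]]
crop origin [266  86]
top [[363.1, 214.8], [364.3, 239.7]]
crop origin [313 177]
```

View pics/s4.png

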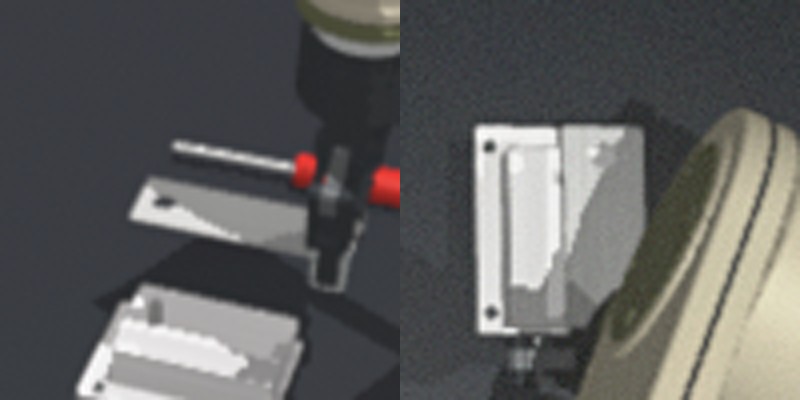

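Run:
```python
from h import *
def tri(fs,ps):
    M=[f["R"] for f in fs]; A=[];b=[]
    for f,p in zip(fs,ps):
        n=cv2.undistortPoints(np.float64([[p]]),f["camera_matrix"],np.array([f["k1"],0,0,0,0.]))[0,0]
        for i in(0,1): A.append(f["R"][i]-n[i]*f["R"][2]); b.append(n[i]*f["t"][2]-f["t"][i])
    x,r,_,_=np.linalg.lstsq(np.array(A),np.array(b),rcond=None); return x.round(4),r
S=dict(np.load("side4.npz"));T=dict(np.load("top4.npz"))
c=blobs(S,0,95,4,(302,131,314,142))
hs=[(lambda m:(m["m10"]/m["m00"],m["m01"]/m["m00"]))(cv2.moments(k)) for k in c]; print("side hole",hs,[cv2.contourArea(k) for k in c])
print(cv2.cvtColor(T["img"],cv2.COLOR_RGB2GRAY)[207:224,355:374])
hs=hs[0] if hs else (307.3,136.2)
print("hole",tri([S,T],[hs,(363,215)]))
for z in(.1395,.1405,.1415): print(z,cast(S,[hs],z).round(4))
# depth of the held shim, plane fit
v,u=np.mgrid[131:150,305:342]; d=S["depth"][131:150,305:342]
px=np.c_[u.ravel(),v.ravel()]; n=cv2.undistortPoints(np.float64(px).reshape(-1,1,2),S["camera_matrix"],np.array([S["k1"],0,0,0,0.]))[:,0]
X=(np.c_[n,np.ones(len(n))]*d.ravel()[:,None]-S["t"])@S["R"]
X=X[(X[:,2]>.115)&(X[:,2]<.155)]; q=np.linalg.lstsq(np.c_[X[:,:2]-[.55,-.18],np.ones(len(X))],X[:,2],rcond=None)[0]; print("plane",q.round(4),len(X),(X[:,2].std()))
# fixture top & post re-check
t0=dict(np.load("top0.npz"));s0=dict(np.load("side0.npz"))
print("post tip",tri([s0,t0],[(304.8,161),(356.3,219.9)]),"foot",tri([s0,t0],[(304.6,166),(353.8,221.7)]))
d0=s0["depth"][160:190,290:340]
```

```text
side hole [] []
[[ 62  57  64  57  61  58  59  57  53  51  53  48  48  44  51  53  47  49
   42]
 [140 142 138 137 136 140 142 129 111 102 107 111 110 108  97  80  78  72
   62]
 [198 195 198 187 193 197 194 193 183 181 188 181 186 176 128 120 120 112
   90]
 [205 209 205 203 202 209 208 204 209 208 207 208 213 194 133 129 129 134
  108]
 [201 204 204 200 200 205 204 201 205 206 205 205 191 161 132 130 132 134
  121]
 [206 203 206 201 201 203 210 206 175 180 199 192 159 134 128 126 133 133
  124]
 [205 202 206 198 199 210 202 181 147 151 164 155 134 130 130 128 135 131
  116]
 [204 202 208 200 210 232 232 203 155 152 149 145 134 131 133 131 135 132
  117]
 [201 206 203 200 211 230 234 189 158 158 160 150 128 133 137 132 128 134
  118]
 [201 201 208 201 203 207 189 158 154 154 158 152 139 134 141 133 133 133
  119]
 [201 206 209 200 203 197 169 155 155 155 157 148 134 130 132 131 133 134
  120]
 [206 204 209 201 200 209 194 174 165 158 143 137 131 133 133 136 132 137
  122]
 [209 207 205 203 204 211 203 198 183 144 133 136 132 135 134 134 133 134
  117]
 [202 208 210 202 201 209 208 194 158 136 134 131 129 138 136 132 132 135
  122]
 [205 208 212 205 205 209 210 190 137 130 130 132 135 136 133 138 137 136
  123]
 [207 211 209 200 204 207 202 156 128 136 135 135 132 134 134 134 134 134
  124]
 [208 210 212 203 207 211 195 138 131 135 134 135 136 136 134 135 132 135
  120]]
hole (array([ 0.6032, -0.1795,  0.1372]), array([5.46797593e-06]))
0.1395 [[ 0.6007 -0.1766  0.1395]]
0.1405 [[ 0.6004 -0.1754  0.1405]]
0.1415 [[ 0.6    -0.1741  0.1415]]
plane [-0.0137  0.0114  0.1385] 424 0.0015528740736485836
post tip (array([ 0.6058, -0.1824,  0.0519]), array([1.18909468e-06])) foot (array([ 0.6041, -0.1791,  0.0374]), array([4.63809888e-08]))
```

Emit:
carry_out:
  targets:
    - {"rotation": [0,0,0],"travel": [0,0,1],"fingers": 3.8}
    - {"rotation": [0,0,0],"travel": [0,0,2],"fingers": 3.8}
    - {"rotation": [0,0,0],"travel": [0,0,3],"fingers": 3.8}
    - {"rotation": [0,0,0],"travel": [0,0,4],"fingers": 3.8}
    - {"rotation": [0,0,0],"travel": [0,0,5],"fingers": 3.8}
    - {"rotation": [0,0,0],"travel": [0,0,6],"fingers": 3.8}
    - {"rotation": [0,0,0],"travel": [0,0,7],"fingers": 3.8}
    - {"rotation": [0,0,0],"travel": [0,0,7],"fingers": 3.8}
    - {"rotation": [0,0,0],"travel": [0,0,7],"fingers": 3.8}
    - {"rotation": [0,0,0],"travel": [0,0,7],"fingers": 3.8}

```text
clock: 12.1
position: [0.4913, -0.1801, 0.0499]
eef_rot: [[-1.0, -0.016, -0.0], [-0.016, 1.0, -0.001], [0.0, -0.001, -1.0]]
force: [0.2, 0.8, -0.5]
gripper_width: 0.0416
gripper_force: 60.8
```

Run:
```python
from h import *
s=get_state();print(s['position'],s['eef_rot'][:,0],s['force'])
z=s['position'][2]-.0297+.052; print("z",z)
F=[]
for n in("side","top"):
    f=viewer.grab_frame(n); np.savez(n+"5.npz",**f)
    p=proj(f,[(.6045,-.1785,z),(.6045,-.1785,.06)]).round(1); print(n,p.tolist())
    c=p[0].astype(int)+((15,5) if n=="side" else (0,10)); F.append(cv2.resize(f["img"][c[1]-25:c[1]+25,c[0]-25:c[0]+25,::-1],(400,400),interpolation=cv2.INTER_CUBIC)); print("crop origin",c-25)
cv2.imwrite("pics/s5.png",np.hstack(F))
```

```text
[ 0.49127221 -0.18008139  0.04986397] [-9.99877932e-01 -1.56213694e-02  3.05923085e-04] [ 0.15399062  0.82950302 -0.5007144 ]
z 0.07216397106779705
side [[304.9, 156.0], [304.7, 159.6]]
crop origin [294 136]
top [[356.5, 219.5], [355.5, 220.2]]
crop origin [331 204]
```

View pics/s5.png

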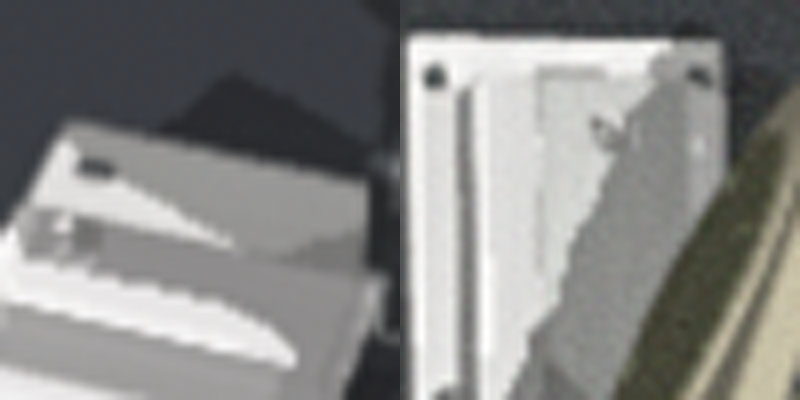

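Run:
```python
from h import *
np.set_printoptions(linewidth=200)
g=lambda n:cv2.cvtColor(np.load(n)["img"],cv2.COLOR_RGB2GRAY)
print("top0 rows214-227 cols347-362\n",g("top0.npz")[214:228,347:363]);print("top5 rows211-226 cols346-365\n",g("top5.npz")[211:227,346:366]);
print("side0 rows156-171 cols298-311\n",g("side0.npz")[156:172,298:312]);print("side5 rows 150-164 cols 298-314\n",g("side5.npz")[150:164,298:315])
```

```text
top0 rows214-227 cols347-362
 [[237 234 234 235 236 235 233 232 231 230 226 224 233 235 233 230]
 [246 246 245 247 243 246 245 243 245 245 243 243 243 245 243 244]
 [244 245 246 245 244 245 245 243 243 244 244 244 241 244 243 243]
 [244 244 245 245 245 245 246 244 245 244 245 243 243 244 242 241]
 [245 245 245 244 246 246 249 239 218 235 247 244 243 245 243 243]
 [244 245 246 243 236 238 230 175 140 183 219 246 243 243 243 243]
 [243 245 246 241 228 219 156 138 167 178 184 247 244 243 244 244]
 [244 245 245 243 225 193 121 130 161 174 198 244 244 243 243 242]
 [245 245 246 243 228 205 124 126 151 201 237 243 244 245 243 243]
 [244 243 246 246 244 240 205 194 195 242 247 244 243 244 243 243]
 [245 245 246 245 246 247 244 240 239 246 244 243 242 245 243 245]
 [244 244 244 245 244 246 247 244 244 244 245 243 242 245 244 242]
 [245 245 244 245 245 244 245 243 244 243 244 243 243 245 244 244]
 [243 245 244 245 244 244 244 242 242 243 243 244 243 244 244 244]]
top5 rows211-226 cols346-365
 [[240 238 237 238 238 238 241 242 244 242 239 239 237 240 240 234 191 156 159 159]
 [239 231 197 195 
[... 2531 characters left out ...]
134 208 217 176 148 148 149 149 149 149 149 148 147 147 144]
 [ 62  97 172 225 225 201 139 133 136 141 147 150 149 150 150 150 150]
 [ 72 133 209 225 220 174  97  86  91 106 133 149 149 150 151 150 151]
 [ 97 172 224 225 217 164 116 100  92  85 123 147 148 149 150 150 151]
 [134 208 224 224 222 206 183 167 160 152 177 175 152 150 149 150 150]
 [172 224 224 223 223 222 217 212 212 218 225 219 188 174 152 150 149]
 [200 225 224 224 223 223 224 224 224 224 225 225 225 218 187 174 153]
 [195 207 209 212 219 220 225 225 224 224 224 224 225 225 225 218 186]
 [164 154 157 173 199 192 205 209 213 219 221 225 225 225 226 226 224]
 [158 143 154 192 202 143 134 146 161 186 195 210 214 220 221 226 227]]
```

In the top view the hole (about (357,220) px) sits over the post tip (about (355.6,219.8) px), which agrees with the arm's position within about 1 mm. Next I'll lower it in steps and watch the force.

Emit:
carry_out:
  targets:
    - {"rotation": [0,0,0],"travel": [-0.05,0.05,0.3],"fingers": 3.8}
    - {"rotation": [0,0,0],"travel": [-0.05,0.05,0.6],"fingers": 3.8}
    - {"rotation": [0,0,0],"travel": [-0.05,0.05,0.9],"fingers": 3.8}
    - {"rotation": [0,0,0],"travel": [-0.05,0.05,1.1],"fingers": 3.8}
    - {"rotation": [0,0,0],"travel": [-0.05,0.05,1.2],"fingers": 3.8}
    - {"rotation": [0,0,0],"travel": [-0.05,0.05,1.2],"fingers": 3.8}

```text
clock: 12.8
position: [0.4911, -0.1792, 0.037]
eef_rot: [[-1.0, -0.016, -0.002], [-0.016, 1.0, -0.0], [0.002, -0.0, -1.0]]
force: [0.9, -0.2, -0.6]
gripper_width: 0.0409
gripper_force: 60.8
```

Emit:
carry_out:
  targets:
    - {"rotation": [0,0,0],"travel": [0,0,0.1],"fingers": 3.8}
    - {"rotation": [0,0,0],"travel": [0,0,0.2],"fingers": 3.8}
    - {"rotation": [0,0,0],"travel": [0,0,0.2],"fingers": 3.8}

```text
clock: 13.1
position: [0.4912, -0.1793, 0.0352]
eef_rot: [[-1.0, -0.016, -0.001], [-0.016, 1.0, -0.0], [0.001, -0.0, -1.0]]
force: [-0.9, -0.7, -1.1]
gripper_width: 0.0417
gripper_force: 60.8
```

Emit:
carry_out:
  targets:
    - {"rotation": [0,0,0],"travel": [0,0,0.2],"fingers": 3.8}
    - {"rotation": [0,0,0],"travel": [0,0,0.4],"fingers": 3.8}
    - {"rotation": [0,0,0],"travel": [0,0,0.4],"fingers": 3.8}

```text
clock: 13.4
position: [0.491, -0.1792, 0.0309]
eef_rot: [[-1.0, -0.016, -0.002], [-0.016, 1.0, -0.0], [0.002, -0.0, -1.0]]
force: [0.1, -0.1, 0.2]
gripper_width: 0.0411
gripper_force: 60.8
```

Emit:
carry_out:
  targets:
    - {"rotation": [0,0,0],"travel": [0,0,0.2],"fingers": 3.8}
    - {"rotation": [0,0,0],"travel": [0,0,0.4],"fingers": 3.8}
    - {"rotation": [0,0,0],"travel": [0,0,0.5],"fingers": 3.8}
    - {"rotation": [0,0,0],"travel": [0,0,0.5],"fingers": 3.8}

```text
clock: 13.8
position: [0.4911, -0.1792, 0.026]
eef_rot: [[-1.0, -0.016, -0.002], [-0.016, 1.0, -0.0], [0.002, -0.0, -1.0]]
force: [0.9, 0.4, 0.0]
gripper_width: 0.0412
gripper_force: 60.8
```

Emit:
carry_out:
  targets:
    - {"rotation": [0,0,0],"travel": [0,0,0.1],"fingers": 3.8}
    - {"rotation": [0,0,0],"travel": [0,0,0.2],"fingers": 3.8}
    - {"rotation": [0,0,0],"travel": [0,0,0.3],"fingers": 3.8}
    - {"rotation": [0,0,0],"travel": [0,0,0.3],"fingers": 3.8}

```text
clock: 14.2
position: [0.4912, -0.1793, 0.0231]
eef_rot: [[-1.0, -0.016, -0.001], [-0.016, 1.0, -0.0], [0.001, -0.0, -1.0]]
force: [-0.5, -0.0, -0.3]
gripper_width: 0.0413
gripper_force: 60.8
```

Emit:
carry_out:
  targets:
    - {"rotation": [0,0,0],"travel": [0,0,0.1],"fingers": 3.8}
    - {"rotation": [0,0,0],"travel": [0,0,0.1],"fingers": 3.8}

```text
clock: 14.4
position: [0.4912, -0.1793, 0.0222]
eef_rot: [[-1.0, -0.016, -0.001], [-0.016, 1.0, -0.0], [0.001, -0.0, -1.0]]
force: [-0.8, 0.5, -0.0]
gripper_width: 0.0413
gripper_force: 60.8
```

Emit:
carry_out:
  targets:
    - {"rotation": [0,0,0],"travel": [0,0,0.1],"fingers": 3.8}
    - {"rotation": [0,0,0],"travel": [0,0,0.1],"fingers": 3.8}

```text
clock: 14.6
position: [0.4912, -0.1793, 0.0212]
eef_rot: [[-1.0, -0.016, -0.001], [-0.016, 1.0, -0.0], [0.001, -0.0, -1.0]]
force: [0.1, 0.2, -0.9]
gripper_width: 0.0416
gripper_force: 60.8
```

Emit:
carry_out:
  targets:
    - {"rotation": [0,0,0],"travel": [0,0,0.07],"fingers": 3.8}
    - {"rotation": [0,0,0],"travel": [0,0,0.07],"fingers": 3.8}

```text
clock: 14.8
position: [0.4913, -0.1793, 0.0206]
eef_rot: [[-1.0, -0.016, -0.001], [-0.016, 1.0, -0.0], [0.001, -0.0, -1.0]]
force: [0.1, -0.1, -0.5]
gripper_width: 0.0413
gripper_force: 60.8
```

Emit:
carry_out:
  targets:
    - {"rotation": [0,0,0],"travel": [0,0,0.05],"fingers": 3.8}
    - {"rotation": [0,0,0],"travel": [0,0,0.05],"fingers": 3.8}

```text
clock: 15.0
position: [0.4914, -0.1794, 0.0203]
eef_rot: [[-1.0, -0.016, -0.001], [-0.016, 1.0, -0.001], [0.001, -0.001, -1.0]]
force: [-1.6, 0.3, 1.5]
gripper_width: 0.0417
gripper_force: 61.0
```

Run:
```python
from h import *
s=get_state();print(s['position'],s['force'])
f=viewer.grab_frame("side"); t=viewer.grab_frame("top")
cv2.imwrite("pics/s6.png",np.hstack([cv2.resize(a,(400,400),interpolation=cv2.INTER_CUBIC) for a in(f["img"][140:200,280:340,::-1],t["img"][200:260,325:385,::-1])]))
```

```text
[ 0.49139265 -0.17937219  0.02031197] [-1.63329525  0.33010099  1.50382793]
```

View pics/s6.png

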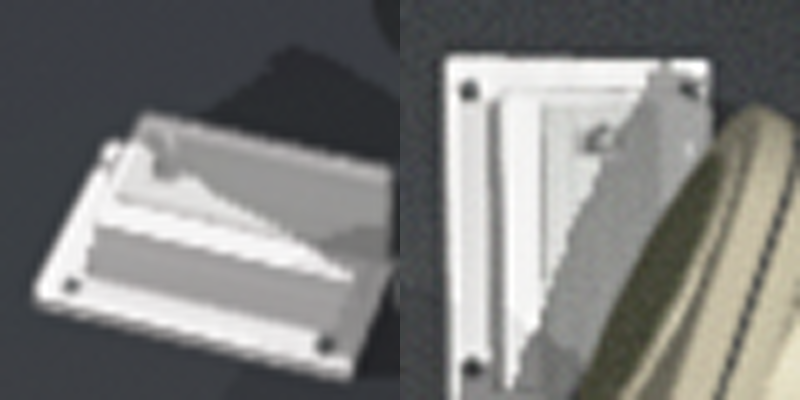

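The shim is down with the post through its hole: the side view shows it lying on the block, and the force has just begun to rise. Next I'll press a little further and release.

Emit:
carry_out:
  force: 20
  targets:
    - {"rotation": [0,0,0],"travel": [0,0,0.03],"fingers": 3.8}
    - {"rotation": [0,0,0],"travel": [0,0,0.03],"fingers": 4.2}
    - {"rotation": [0,0,0],"travel": [0,0,0.03],"fingers": 4.5}
    - {"rotation": [0,0,0],"travel": [0,0,0.03],"fingers": 5}
    - {"rotation": [0,0,0],"travel": [0,0,0.03],"fingers": 6}
    - {"rotation": [0,0,0],"travel": [0,0,0.03],"fingers": 6}
    - {"rotation": [0,0,0],"travel": [0,0,0.03],"fingers": 6}

```text
clock: 15.8
position: [0.4912, -0.1793, 0.0197]
eef_rot: [[-1.0, -0.016, -0.001], [-0.016, 1.0, -0.0], [0.001, -0.0, -1.0]]
force: [-0.1, -0.2, -1.0]
gripper_width: 0.0597
gripper_force: 0.0
```

Emit:
carry_out:
  targets:
    - {"rotation": [0,0,0],"travel": [0,0,-1],"fingers": 6}
    - {"rotation": [0,0,0],"travel": [0,0,-3],"fingers": 6}
    - {"rotation": [0,0,0],"travel": [2,0,-7],"fingers": 6}
    - {"rotation": [0,0,0],"travel": [6,0,-11],"fingers": 6}
    - {"rotation": [0,0,0],"travel": [10,0,-15],"fingers": 6}
    - {"rotation": [0,0,0],"travel": [10,10,-18],"fingers": 6}
    - {"rotation": [0,0,0],"travel": [10,15,-18],"fingers": 6}
    - {"rotation": [0,0,0],"travel": [10,25,-18],"fingers": 6}
    - {"rotation": [0,0,0],"travel": [10,25,-18],"fingers": 6}
    - {"rotation": [0,0,0],"travel": [10,25,-18],"fingers": 6}

```text
clock: 16.8
position: [0.3875, 0.0658, 0.2009]
eef_rot: [[-1.0, -0.015, 0.001], [-0.015, 1.0, -0.0], [-0.001, -0.0, -1.0]]
force: [1.6, 0.7, -0.8]
gripper_width: 0.0601
gripper_force: 0.0
```

Run:
```python
from h import *
s=get_state();print(s['position'],s['force'])
f=viewer.grab_frame("side"); t=viewer.grab_frame("top")
cv2.imwrite("pics/s7.png",np.hstack([cv2.resize(a,(400,400),interpolation=cv2.INTER_CUBIC) for a in(f["img"][140:200,280:340,::-1],t["img"][200:270,315:385,::-1])]))
```

```text
[0.3875129  0.06575519 0.20085961] [ 1.58465707  0.69842474 -0.78580342]
```

View pics/s7.png

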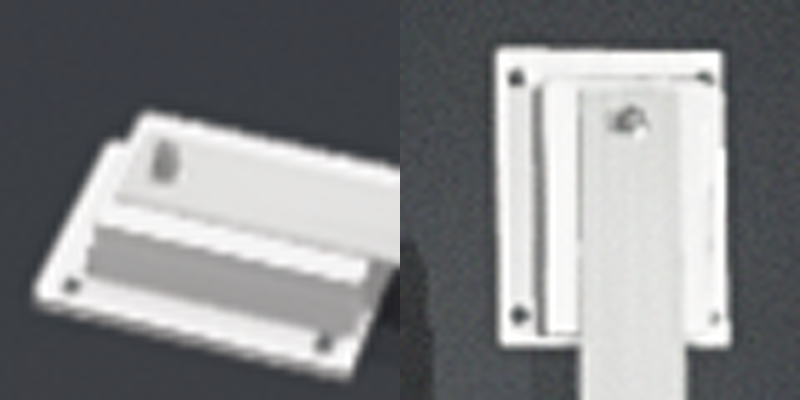

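The shim lies flat and in line on the fixture with the post through its hole (top crop about (628,120)), and the arm is clear.

```bash
python3 -c "
from cell import ticket
print(ticket.hand_in())"
```

```text
the job is handed in; nothing more can be done
None
```

I handed the job in: the last pictures show the shim released and flat on the fixture, in line with it and with the post through its hole. I saw no limits broken on the way, but hand-in gave no verdict.

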